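Sort the tuning kit back into the stock bins

TASK

Clear the four tuning things lying loose in front of the bins - a bar of wax, a cork block, a brush and an edge-filing guide - back to stock: put each into the bin that already holds its own kind, lying flat and right way up on the empty floor in front of the stock there. Lower them in and set them down, do not drop or toss them, and do not knock over the little oil bottle that stands among them.

Things in the scene. Friction and masses are not known exactly. Their poses are not given: they have to be found in the camera images.
- wax_bar: bar of ski wax, off-white, 90 long (x) x 42 wide (y) x 20 mm high, top divided into four break-off segments; origin at the centre of its underside, z up; 70 g or so
- cork_block: natural cork polishing block with a thin grey felt sole, 85 long (x) x 45 wide (y) x 35 mm high, slightly rounded edges; origin at the centre of its underside, z up; 50 g or so
- brush: hand brush lying bristles down: pale wooden back with half-round ends and two dark grooves along the top, 95 long (x) x 48 wide (y), wood from 18 to 36 mm high, dark stiff bristles (about 80 x 40 mm) below it; origin at the centre of its underside (bristle tips), z up; about 90 g
- edge_guide: L-shaped aluminium edge-filing guide: base block 70 long (x) x 44 wide (y) x 20 mm high, a 10 mm thick fence along its +y side rising to 40 mm, a dark steel file 84 mm long (x) against the fence's inner face, two black knobs on the block up to 32 mm high; origin at the centre of its underside, z up; about 180 g
- wax_bin: grey open stock bin, 170 (x) x 142 (y) x 75 mm high, 3 mm walls and floor, fixed on a 4 mm sheet. Origin: centre of underside; z up; -x: low front towards the robot (lip 28 mm; sides 38 mm, rising to 75 mm by x=-0.025). Bins differ only in the fixed stock behind x=0.031. Empty floor: x -0.082 to 0.031, y -0.068 to 0.068, z 0.003. Stock here: three wax bars stacked flat, 60 mm high.
- cork_bin: grey open stock bin, 170 (x) x 142 (y) x 75 mm high, 3 mm walls and floor, fixed on a 4 mm sheet. Origin: centre of underside; z up; -x: low front towards the robot (lip 28 mm; sides 38 mm, rising to 75 mm by x=-0.025). Bins differ only in the fixed stock behind x=0.031. Empty floor: x -0.082 to 0.031, y -0.068 to 0.068, z 0.003. Stock here: two cork blocks stacked flat, 70 mm high.
- brush_bin: grey open stock bin, 170 (x) x 142 (y) x 75 mm high, 3 mm walls and floor, fixed on a 4 mm sheet. Origin: centre of underside; z up; -x: low front towards the robot (lip 28 mm; sides 38 mm, rising to 75 mm by x=-0.025). Bins differ only in the fixed stock behind x=0.031. Empty floor: x -0.082 to 0.031, y -0.068 to 0.068, z 0.003. Stock here: two brushes stacked flat, 72 mm high.
- guide_bin: grey open stock bin, 170 (x) x 142 (y) x 75 mm high, 3 mm walls and floor, fixed on a 4 mm sheet. Origin: centre of underside; z up; -x: low front towards the robot (lip 28 mm; sides 38 mm, rising to 75 mm by x=-0.025). Bins differ only in the fixed stock behind x=0.031. Empty floor: x -0.082 to 0.031, y -0.068 to 0.068, z 0.003. Stock here: an edge guide and a file, 43 mm high.
- oil_bottle: small white squeeze bottle of oil with a black cap, standing loose among the things to be sorted, 40 mm diameter, 80 mm high, 90 g; origin at the centre of its underside, z up

How it is judged (in metres and radians):
At the end, for the whole second after the job is handed in: Each of the four things rests released in the bin of its own kind, right way up and level to within 0.14 rad, its underside within 6 mm of the bin's inner floor (so not on the stock, the lip or a wall), its centre over the empty floor in front of the stock; the oil bottle stands upright (x of wax_bar in the frame of wax_bin between -0.078 and 0.031 m and y of wax_bar in the frame of wax_bin between -0.06 and 0.06 m and z of wax_bar in the frame of wax_bin between -0.003 and 0.009 m and angle between each of wax_bar, cork_block, brush, edge_guide's own z axis and vertical below 0.14 rad and linear speed of each of wax_bar, cork_block, brush, edge_guide below 0.03 m/s and x of cork_block in the frame of cork_bin between -0.078 and 0.031 m and y of cork_block in the frame of cork_bin between -0.06 and 0.06 m and z of cork_block in the frame of cork_bin between -0.003 and 0.009 m and x of brush in the frame of brush_bin between -0.078 and 0.031 m and y of brush in the frame of brush_bin between -0.06 and 0.06 m and z of brush in the frame of brush_bin between -0.003 and 0.009 m and x of edge_guide in the frame of guide_bin between -0.078 and 0.031 m and y of edge_guide in the frame of guide_bin between -0.06 and 0.06 m and z of edge_guide in the frame of guide_bin between -0.003 and 0.009 m and angle between oil_bottle's own z axis and vertical below 0.2 rad); the robot touches nothing.
It fails at once if the wax bar is dropped or thrown (moves faster than 0.75 m/s, a free fall of about 3 cm, while not held by the fingers) (linear speed of wax_bar above 0.75 m/s and contact force between the fingers and wax_bar below 0.1 N).
It fails at once if the cork block is dropped or thrown (moves faster than 0.75 m/s, a free fall of about 3 cm, while not held by the fingers) (linear speed of cork_block above 0.75 m/s and contact force between the fingers and cork_block below 0.1 N).
It fails at once if the brush is dropped or thrown (moves faster than 0.75 m/s, a free fall of about 3 cm, while not held by the fingers) (linear speed of brush above 0.75 m/s and contact force between the fingers and brush below 0.1 N).
It fails at once if the edge guide is dropped or thrown (moves faster than 0.75 m/s, a free fall of about 3 cm, while not held by the fingers) (linear speed of edge_guide above 0.75 m/s and contact force between the fingers and edge_guide below 0.1 N).
It fails at once if the oil bottle is knocked over (angle between oil_bottle's own z axis and vertical above 0.6 rad).
It also fails if it takes over 106 s, if anything falls off the work surface, if the arm or the gripper's body presses on something with over 40 N, if the wrist force passes 120 N, or if a joint passes its speed limit or range.

ROBOT

A 6-joint arm with a two-finger parallel gripper is mounted at the origin on the work surface. World frame = base frame: x ahead of the robot, y to its left, z up, the work surface at z = 0. Lengths are in mm, angles in degrees, forces in N, time in s.
With the tool pointing down it reaches from about 350 to 975 mm from the base axis. Payload 7.1 kg.
Tool frame: the origin (TCP) lies at the very end of the fingers, on their centre line; the grasp point (between the pads) lies 19 mm behind it; z points along the fingers, y is the line along which they close (so a half turn about z gives the same grasp; the last joint's range is limited). The gripper opens to 88 mm and grips with 3 to 60 N. Pads are 20 mm wide; open, the fingers measure 115 mm over their backs; the gripper's body (75 mm by 178 mm) begins 61 mm behind the grasp point.
Start: joints at [65.374, 24.242, 93.386, -0, 62.372, -1.089], TCP at [249.557, 572.997, 222.675] pointing down, gripper open.
Joint ranges: [-172.04, 172.04], [-51.8, 120.97], [4.93, 147.93], [-75.15, 255.16], [6.16, 154.13], [-145.62, 145.62]. Speed limits (degrees/s): [136.94, 136.94, 172.46, 180, 180, 180].

INTERFACE

Orientations are given as a 3x3 rotation matrix whose columns are the frame's x, y, z axes.
In Python, from workcell import observe, read_camera, camera_info, sign_off, spot_in, outline_of gives the robot as it stands.
- The arm moves only by the shell command python3 -m pendant 'ROWS' [FORCE]. ROWS is JSON, a list of rows, each an object with "linear": the shift along the tool's x, y, z as a fraction of full scale, a list of three; "rot": the turn, a rotation vector about the tool's x, y, z as a fraction of full scale, a list of three; "grip": the opening, from 0 (shut) to 1 (fully open). A call has 1 to 20 rows; each row shifts and turns the commanded pose from where the row before left it, along the tool's axes as they then stand; what a row does not reach is not made up. Full scale, the value 1, is 600 mm for a shift and 4 degrees for a turn. A row lasts 1/10 s, in which the tool goes at most 50 mm and 8.59 degrees, less where a joint would pass 70% of its speed; a pose out of reach is approached as far as the arm can. A call with a number of a shift or a turn outside -1 to 1 is refused whole. A call with a gripper value outside its range is refused whole. The fingers move at their own pace and stop on an object; FORCE is the grip in N (left out, the last holds). Time passes only in rows, so rows that do not move let the fingers close. It gives the time, the measured TCP pose, the force, the opening and the grip force at its end, in the units of the state.
- observe(): the state, without advancing time (a new reading comes with each control period).
- read_camera(name): name is "scene" or "side" or "wrist"; returns the picture (400x640x3 uint8, red, green, blue); there is no depth.
- camera_info(name): a dict with "fx", "fy", "cx", "cy" (pixels), "rvec" (rotation vector, rad) and "tvec" (3), from world to camera coordinates, as OpenCV has them. Camera axes: x right, y down, z forward; pixel columns grow to the right and rows downward; lengths in mm; the calibration is good to about 2 mm. A picture is of the moment at which its call begins: read the wrist's pose just before it. camera_info takes no time and is no camera call; for the wrist camera it gives the pose at the moment of the call.
- sign_off(): hands the job in; it is judged then, once.
Trained networks look in the newest picture that a camera, given by its name, has taken for a name from the list of things; names that differ only in an ending like _2 or _b are one class to them, and where a whole thing is asked for, a point or a joint stands for the part that bears it (a point fixed in the world has none). Each returns a list of dicts, best first, with "score" (0 to 1); they miss things now and then, are a little off and sometimes report something else, mostly with a low value. They report only what shows in the picture. A call takes as long as a camera call.
- spot_in(camera, target): "xyz" ([x, y, z] in mm, in world coordinates, good to about 4 mm: the middle of the surface that is visible of it).
- outline_of(camera, target): "pixels" (400x640 bool, what is visible of it).
The state is a dict: "time": time; "joints": joint angles; "joint_velocities": joint speeds; "joint_efforts": joint torques, N m; "tcp_pos": TCP position; "ee_rot": TCP orientation; "ft_force": force on the tool from outside, world axes, zero at the start; "moment": the same for the moment, N m; "width": finger opening in mm; "grasp_force": force on a finger pad.
Only numpy, scipy, OpenCV 4.12 (cv2) and the standard library are available. Lean on these libraries where they do the work, as an engineer would, in place of code of your own. Each camera call takes 0.05 s, during which the arm holds its last target. There are 200 camera calls.

## Working session

There is one attempt and no reset: what is moved stays moved. The work goes in short steps, Python scripts to look and compute and a shell command to move; the robot and the scene stay as the last step left them, time stands still between calls to the robot, and variables do not carry over. Pictures are saved under pics/ and viewed, at most 14 in all, crops included, and the job is handed in when it is done.

```bash
mkdir -p pics; ls; python3 - <<'E'
from workcell import *
import cv2,numpy as np
s=observe();print({k:np.round(s[k],2).tolist() for k in ['time','tcp_pos','ee_rot','width']})
for c in ['scene','side','wrist']:
    im=read_camera(c);cv2.imwrite(f'pics/{c}0.png',im[...,::-1])
    i=camera_info(c);R=cv2.Rodrigues(np.array(i['rvec'],float))[0];print(c,i['fx'],(-R.T@np.array(i['tvec']).ravel()).round(),R.round(2).tolist())
for c in ['scene','side']:
    for t in ['wax_bar','cork_block','brush','edge_guide','oil_bottle','wax_bin','cork_bin','brush_bin','guide_bin']:
        print(c,t,[(np.round(d['xyz']).tolist(),round(d['score'],2)) for d in spot_in(c,t)][:4])
E
```

```text
pics
{'time': 0.0, 'tcp_pos': [249.33, 572.49, 221.89], 'ee_rot': [[-0.92, 0.4, -0.0], [0.4, 0.92, -0.0], [0.0, -0.0, -1.0]], 'width': 88.05}
scene 501.47268869901217 [1253.  159.  992.] [[-0.22, 0.97, -0.01], [0.77, 0.17, -0.62], [-0.6, -0.14, -0.78]]
side 502.7421006349232 [368. 647. 782.] [[-0.98, -0.21, -0.02], [-0.14, 0.73, -0.67], [0.15, -0.65, -0.75]]
wrist 318.0988806737513 [177. 604. 383.] [[0.4, 0.92, -0.0], [0.88, -0.38, 0.29], [0.27, -0.12, -0.96]]
scene wax_bar [([427.0, 111.0, 19.0], 0.68), ([453.0, 6.0, 48.0], 0.38)]
scene cork_block [([420.0, 278.0, 32.0], 0.64)]
scene brush [([433.0, -135.0, 39.0], 0.91)]
scene edge_guide [([398.0, -273.0, 26.0], 0.82)]
scene oil_bottle [([455.0, 7.0, 48.0], 0.68), ([640.0, 92.0, 16.0], 0.47)]
scene wax_bin [([639.0, 91.0, 18.0], 0.65)]
scene cork_bin [([644.0, -247.0, 36.0], 0.9)]
scene brush_bin [([656.0, -77.0, 32.0], 0.69)]
scene guide_bin []
side wax_bar [([419.0, 116.0, 22.0], 0.59), ([402.0, 284.0, 35.0], 0.22)]
side cork_block [([403.0, 289.0, 34.0], 0.56)]
side brush [([418.0, -122.0, 36.0], 0.86)]
side edge_guide [([380.0, -266.0, 30.0], 0.87)]
side oil_bottle [([434.0, 17.0, 44.0], 0.82)]
side wax_bin [([642.0, 74.0, 30.0], 0.92)]
side cork_bin [([418.0, -121.0, 38.0], 0.46)]
side brush_bin [([635.0, -90.0, 40.0], 0.73)]
side guide_bin [([653.0, 246.0, 28.0], 0.61)]
```

View pics/scene0.png

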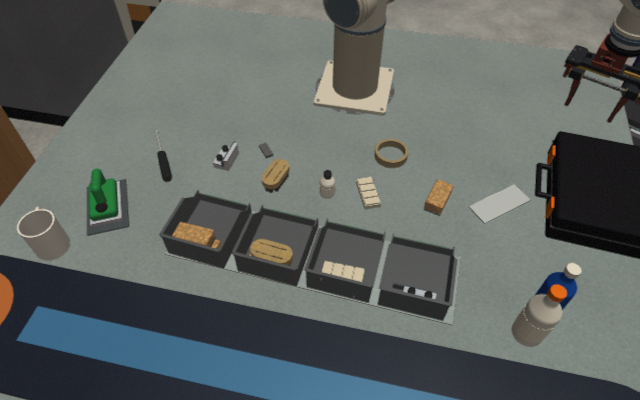

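View pics/side0.png

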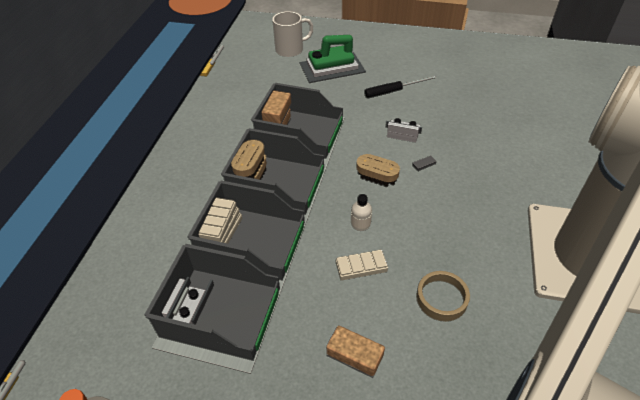

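Scene view: the guide is at (225,155), brush (275,174), bottle (327,185), wax (368,192) and cork (438,197). The bins from left to right are cork, brush, wax and guide. The side view agrees. Next I'll fit poses by silhouette in both views.

```bash
cat > h.py <<'E'
from workcell import *
import cv2,numpy as np
from scipy.optimize import minimize
def info(c):
    i=camera_info(c);K=np.array([[i['fx'],0,i['cx']],[0,i['fy'],i['cy']],[0,0,1.]])
    return K,np.array(i['rvec'],float).ravel(),np.array(i['tvec'],float).ravel()
def proj(P,I): return cv2.projectPoints(np.asarray(P,float),I[1],I[2],I[0],None)[0].reshape(-1,2)
def box(x0,x1,y0,y1,z0,z1): return np.array([[x,y,z] for x in(x0,x1) for y in(y0,y1) for z in(z0,z1)],float)
def ell(hx,hy,z0,z1):
    t=np.linspace(-np.pi/2,np.pi/2,9);r=hy;c=hx-r
    P=[(s*(c+r*np.cos(a)),r*np.sin(a)) for s in(1,-1) for a in t]
    return np.array([[x,y,z] for x,y in P for z in(z0,z1)])
M={'wax_bar':[box(-45,45,-21,21,0,20)],'cork_block':[box(-42,42,-22,22,0,35)],
'brush':[ell(47.5,24,18,36),box(-40,40,-20,20,0,18)],
'edge_guide':[box(-35,35,-22,22,0,20),box(-35,35,12,22,0,40),box(-42,42,8,12,22,38),box(-24,-12,-14,2,20,32),box(12,24,-14,2,20,32)],
'oil_bottle':[ell(20,19.9,0,55),ell(9,8.9,55,80)]}
pr=lambda y:np.array([[-85,y,0],[85,y,0],[85,y,75],[-25,y,75],[-55,y,38],[-85,y,38]],float)
M['bin']=None
def pose(p):
    c,s=np.cos(p[3]),np.sin(p[3]);return np.array([[c,-s,0],[s,c,0],[0,0,1]]),np.array(p[:3])
def render(parts,p,I,S=4):
    R,t=pose(p);m=np.zeros((400*2,640*2),np.uint8)
    for q in parts:
        u=proj(q@R.T+t,I)*2+.5
        h=cv2.convexHull(np.round(u*16).astype(np.int32));cv2.fillConvexPoly(m,h,255,shift=4)
    return cv2.resize(m,(640,400),interpolation=cv2.INTER_AREA)/255.
def fit(parts,masks,p0,zfree=True):
    # masks: list of (mask,I)
    def cost(v):
        p=[v[0],v[1],v[2] if zfree else p0[2],v[3]/100]; 
        return sum(1-np.minimum(m,r).sum()/np.maximum(m,r).sum() for m,r in((m,render(parts,p,I)) for m,I in masks))
    best=None
    for a in np.radians(np.arange(-90,90,30)) if p0[3] is None else [p0[3]]:
        v0=np.array([*p0[:3],a*100]);sx=np.vstack([v0]+[v0+d for d in np.diag([12,12,6,25])])
        r=minimize(cost,v0,method='Nelder-Mead',options=dict(initial_simplex=sx,maxfev=250,xatol=.1,fatol=1e-4))
        if best is None or r.fun<best.fun: best=r
    v=best.x;return np.array([v[0],v[1],v[2] if zfree else p0[2],v[3]/100]),best.fun
E
cat > m.py <<'E'
from h import *
im={c:read_camera(c) for c in('scene','side')};I={c:info(c) for c in im}
p0={'wax_bar':(423,112,0),'cork_block':(412,283,0),'brush':(426,-130,0),'edge_guide':(390,-270,0),'oil_bottle':(445,11,0)}
vis={c:im[c].copy() for c in im}
for n,p in p0.items():
    ms=[]
    for c in im:
        L=[o for o in outline_of(c,n)]
        def d(o):
            ys,xs=np.nonzero(o['pixels']);return np.hypot(*(np.array([xs.mean(),ys.mean()])-proj([[p[0],p[1],18]],I[c])[0]))
        L=[o for o in L if d(o)<25]
        if L: ms.append((L[0]['pixels'].astype(float),I[c]))
    q,f=fit(M[n],ms,(*p,None if n!='oil_bottle' else 0.))
    print(n,len(ms),q[:3].round(1),np.degrees(q[3]).round(1),round(f,3))
    if n=='edge_guide':
        q2,f2=fit(M[n],ms,(q[0],q[1],q[2],q[3]+np.pi));print('  flip',q2[:3].round(1),np.degrees(q2[3]).round(1),round(f2,3))
    for c in im:
        cs=cv2.findContours((render(M[n],q,I[c])>.5).astype(np.uint8),0,1)[0];cv2.drawContours(vis[c],cs,-1,(255,0,0),1)
for n in('cork_bin','brush_bin','wax_bin','guide_bin'):
    for c in im:
        for o in outline_of(c,n)[:2]:
            ys,xs=np.nonzero(o['pixels']);print(n,c,round(o['score'],2),len(xs),xs.min(),xs.max(),ys.min(),ys.max())
a=cv2.resize(vis['scene'][130:320,150:470],(800,475));b=cv2.resize(vis['side'][70:390,140:460],(600,600))
cv2.imwrite('pics/fs.png',a[...,::-1]);cv2.imwrite('pics/fd.png',b[...,::-1])
E
python3 m.py
```

```text
wax_bar 2 [418.4 106.2  -5. ] 22.8 0.338
cork_block 2 [402.4 281.2  -2.9] -15.1 0.106
brush 2 [ 421.3 -137.2   -3.3] -12.1 0.166
edge_guide 2 [ 381.2 -288.6   -2. ] -4.2 0.192
  flip [ 380.7 -285.7   -2.7] 184.9 0.62
oil_bottle 2 [436.3   3.1  -2.3] 19.0 0.192
cork_bin scene 0.89 4541 160 250 192 267
cork_bin side 0.87 4274 251 343 83 156
brush_bin scene 0.73 4707 232 317 207 284
brush_bin side 0.62 5226 222 323 129 212
wax_bin scene 0.64 4623 305 383 221 301
wax_bin side 0.56 7215 187 304 181 280
guide_bin scene 0.61 5073 378 456 235 319
guide_bin side 0.84 10775 144 279 244 360
```

View pics/fs.png

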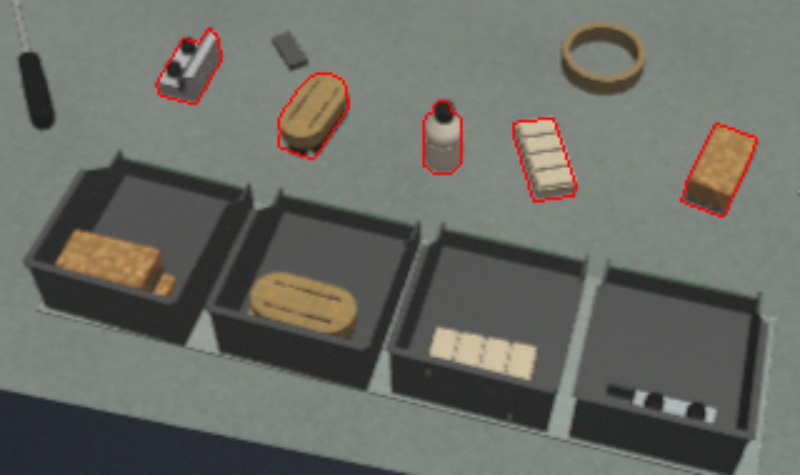

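View pics/fd.png

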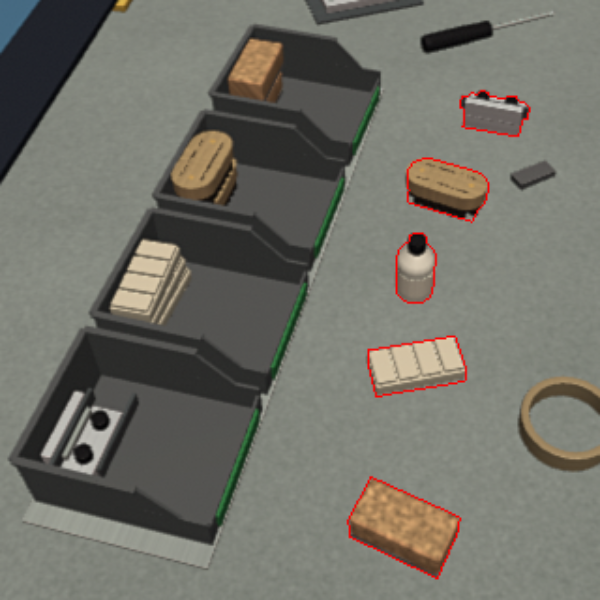

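Both fits sit tightly on the outlines. In the side crop the fence is on the +y side and everything is upright. Bins next.

```bash
cat > b.py <<'E'
from h import *
im={c:read_camera(c) for c in('scene','side')};I={c:info(c) for c in im}
B=[box(-85,85,-71,71,0,28),box(82,85,-71,71,0,75)]
for y in(-71,68):
    B+=[box(-25,85,y,y+3,0,75),np.array([[x,yy,z] for yy in(y,y+3) for x,z in((-85,0),(-85,38),(-55,38),(-25,75),(-25,0))],float)]
p0={'cork_bin':(640,-247),'brush_bin':(640,-80),'wax_bin':(640,85),'guide_bin':(645,246)}
vis={c:im[c].copy() for c in im};allm=[]
for n,p in p0.items():
    ms=[]
    for c in im:
        L=outline_of(c,n)
        L=[o for o in L if np.hypot(*(np.array(np.nonzero(o['pixels'])).mean(1)[::-1]-proj([[*p,30]],I[c])[0]))<35]
        if L:
            m=L[0]['pixels'].astype(np.uint8);m=cv2.morphologyEx(m,cv2.MORPH_CLOSE,np.ones((3,3)))
            k=cv2.findContours(m,0,1)[0];m[:]=0;cv2.drawContours(m,k,-1,1,-1);ms.append((m.astype(float),I[c]))
    for zf in(True,False):
        q,f=fit(B,ms,(*p,4,-.1),zf);print(n,len(ms),q[:3].round(1),np.degrees(q[3]).round(1),round(f,3))
    R,t=pose(q)
    for c in im:
        for poly in ([[-82,-68,3],[31,-68,3],[31,68,3],[-82,68,3]],[[85,-71,75],[-25,-71,75]],[[85,-71,75],[85,71,75],[-25,71,75]],[[-85,-71,28],[-85,71,28]]):
            u=proj(np.array(poly)@R.T+t,I[c]);cv2.polylines(vis[c],[np.round(u*16).astype(np.int32)],len(poly)==4,(255,0,0),1,shift=4)
a=cv2.resize(vis['scene'][180:330,150:470],(640,300));b=cv2.resize(vis['side'][70:390,140:460],(600,600))
a=cv2.resize(a,(500,234));out=np.zeros((600,800,3),np.uint8)
b=cv2.resize(vis['side'][75:375,140:350],(364,520));a=cv2.resize(vis['scene'][180:330,150:470],(436,204));out[:520,:364]=b;out[:204,364:]=a
cv2.imwrite('pics/bins.png',out[...,::-1])
E
python3 b.py
```

```text
cork_bin 2 [ 621.1 -245.9    5. ] -5.0 0.229
cork_bin 2 [ 620.8 -246.5    4. ] -4.4 0.229
brush_bin 2 [630.5 -74.1   5.1] -3.5 0.208
brush_bin 2 [630.4 -74.4   4. ] -3.8 0.21
wax_bin 2 [636.6  90.    5.6] -3.7 0.167
wax_bin 2 [636.1  89.6   4. ] -4.0 0.168
guide_bin 2 [645.2 250.6   4. ] -2.9 0.077
guide_bin 2 [644.9 250.4   4. ] -3.0 0.077
```

View pics/bins.png

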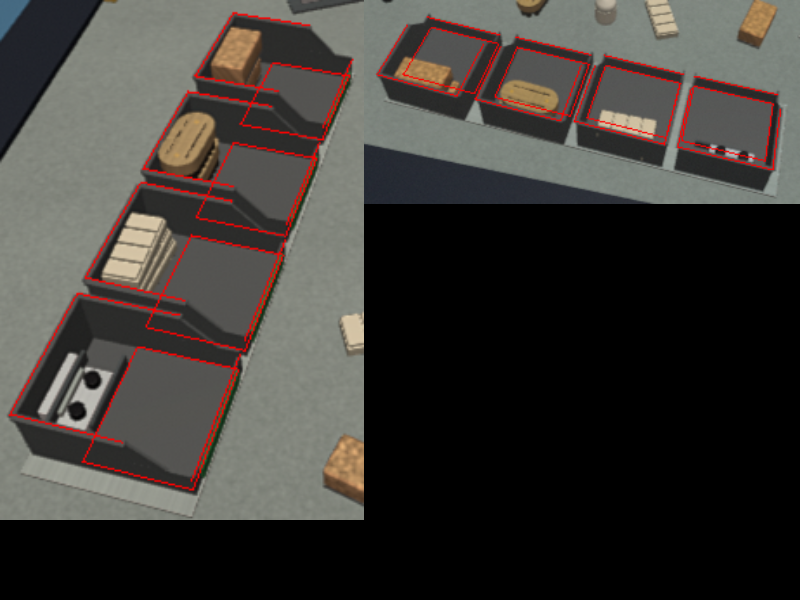

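Bin fits form one straight row with yaw −3° and about 166 mm spacing, so they are consistent. Object poses also agree with the sizes given. I'll start with the cork.

```bash
cat > go.py <<'E'
# usage: go.py x y z yang : rotation rows (world deg), then tool-frame shift fractions
import sys
from h import *
x,y,z,a=map(float,sys.argv[1:5]);s=observe();R=np.array(s['ee_rot']);p=np.array(s['tcp_pos'])
cur=np.degrees(np.arctan2(R[1,1],R[0,1]));d=(a-cur+180)%360-180
b=np.radians(a);T=np.array([[np.sin(b),np.cos(b),0],[-np.cos(b),np.sin(b),0],[0,0,-1]])
v=T.T@(np.array([x,y,z])-p)
n=int(np.ceil(np.hypot(v[0],v[1])/38));print('t',s['time'],'tcp',p.round(1),'yang',round(cur,1),'q6',np.round(s['joints'][5]),'w',s['width'])
print('rotz total fraction',round(-d/4,2),'| shift mm',v.round(1),'| fraction',(v/600).round(4),'| per row',n,(v/600/max(n,1)).round(4))
E
python3 go.py 402.4 281.2 100 75
```

```text
t 2.55 tcp [249.5 573.  222.7] yang 66.5 q6 -1.0 w 87.51629018222563
rotz total fraction -2.13 | shift mm [ 223.2 -242.3  122.7] | fraction [ 0.372  -0.4038  0.2045] | per row 9 [ 0.0413 -0.0449  0.0227]
```

```bash
python3 -m pendant '[{"linear":[0,0,0],"rot":[0,0,-0.71],"grip":1},{"linear":[0,0,0],"rot":[0,0,-0.71],"grip":1},{"linear":[0,0,0],"rot":[0,0,-0.71],"grip":1},{"linear":[0.0413,-0.0449,0.0227],"rot":[0,0,0],"grip":1},{"linear":[0.0413,-0.0449,0.0227],"rot":[0,0,0],"grip":1},{"linear":[0.0413,-0.0449,0.0227],"rot":[0,0,0],"grip":1},{"linear":[0.0413,-0.0449,0.0227],"rot":[0,0,0],"grip":1},{"linear":[0.0413,-0.0449,0.0227],"rot":[0,0,0],"grip":1},{"linear":[0.0413,-0.0449,0.0227],"rot":[0,0,0],"grip":1},{"linear":[0.0413,-0.0449,0.0227],"rot":[0,0,0],"grip":1},{"linear":[0.0413,-0.0449,0.0227],"rot":[0,0,0],"grip":1},{"linear":[0.0413,-0.0449,0.0227],"rot":[0,0,0],"grip":1},{"linear":[0,0,0],"rot":[0,0,0],"grip":1},{"linear":[0,0,0],"rot":[0,0,0],"grip":1}]' 30; python3 go.py 402.4 281.2 5 75; python3 - <<'E'
from h import *
cv2.imwrite('pics/w1.png',read_camera('wrist')[...,::-1])
E
```

```text
time: 3.95
tcp_pos: [-29.1, 396.8, 100.2]
ee_rot: [[-0.966, 0.257, 0.0], [0.257, 0.966, 0.0], [-0.0, 0.0, -1.0]]
ft_force: [0.0, 0.6, -0.4]
width: 88.1
grasp_force: 0.0
t 3.95 tcp [-29.1 396.8 100.2] yang 75.1 q6 17.0 w 88.09942073848954
rotz total fraction 0.02 | shift mm [446.7   0.   95.2] | fraction [7.446e-01 1.000e-04 1.586e-01] | per row 12 [0.062  0.     0.0132]
```

View pics/w1.png

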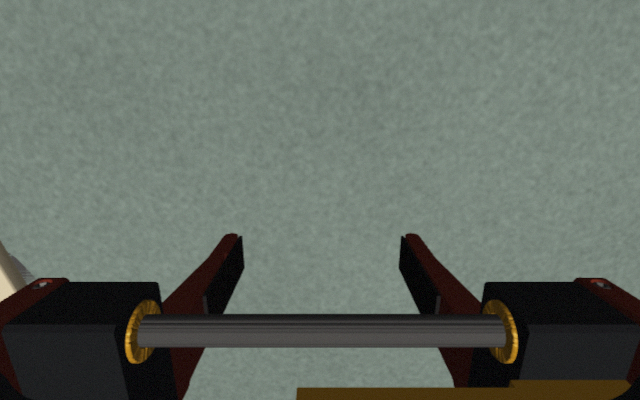

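The wrist view shows only empty table: my planner had the tool x sign flipped and the arm went the wrong way, harmlessly. Fixing the sign.

```bash
sed -i 's/\[\[np.sin(b),np.cos(b),0\],\[-np.cos(b),np.sin(b),0\]/[[-np.sin(b),np.cos(b),0],[np.cos(b),np.sin(b),0]/' go.py; python3 go.py 402.4 281.2 100 75
```

```text
t 4.0 tcp [-28.6 397.7 100.5] yang 75.0 q6 17.0 w 88.12327697885222
rotz total fraction 0.01 | shift mm [-446.5   -1.     0.5] | fraction [-0.7442 -0.0017  0.0009] | per row 12 [-0.062  -0.0001  0.0001]
```

```bash
python3 -m pendant '[{"linear":[-0.062,0,0],"rot":[0,0,0],"grip":1},{"linear":[-0.062,0,0],"rot":[0,0,0],"grip":1},{"linear":[-0.062,0,0],"rot":[0,0,0],"grip":1},{"linear":[-0.062,0,0],"rot":[0,0,0],"grip":1},{"linear":[-0.062,0,0],"rot":[0,0,0],"grip":1},{"linear":[-0.062,0,0],"rot":[0,0,0],"grip":1},{"linear":[-0.062,0,0],"rot":[0,0,0],"grip":1},{"linear":[-0.062,0,0],"rot":[0,0,0],"grip":1},{"linear":[-0.062,0,0],"rot":[0,0,0],"grip":1},{"linear":[-0.062,0,0],"rot":[0,0,0],"grip":1},{"linear":[-0.062,0,0],"rot":[0,0,0],"grip":1},{"linear":[-0.062,0,0],"rot":[0,0,0],"grip":1},{"linear":[0,0,0],"rot":[0,0,0],"grip":1},{"linear":[0,0,0],"rot":[0,0,0],"grip":1}]' 30; python3 go.py 402.4 281.2 5 75; python3 - <<'E'
from h import *
im=read_camera('wrist');I=info('wrist')
R,t=pose((402.4,281.2,0,np.radians(-15)));u=proj(M['cork_block'][0]@R.T+t,I)
cv2.polylines(im,[cv2.convexHull(u.astype(np.float32)).astype(np.int32)],True,(255,0,0))
cv2.imwrite('pics/w2.png',im[...,::-1])
E
```

```text
time: 5.4
tcp_pos: [404.2, 280.3, 100.4]
ee_rot: [[-0.965, 0.262, 0.001], [0.262, 0.965, 0.001], [-0.001, 0.001, -1.0]]
ft_force: [-0.4, 0.3, -0.2]
width: 88.0
grasp_force: 0.0
t 5.4 tcp [404.2 280.3 100.4] yang 74.8 q6 -41.0 w 88.0441255495392
rotz total fraction -0.05 | shift mm [ 2.   0.4 95.4] | fraction [0.0033 0.0007 0.1591] | per row 1 [0.0033 0.0007 0.1591]
```

View pics/w2.png

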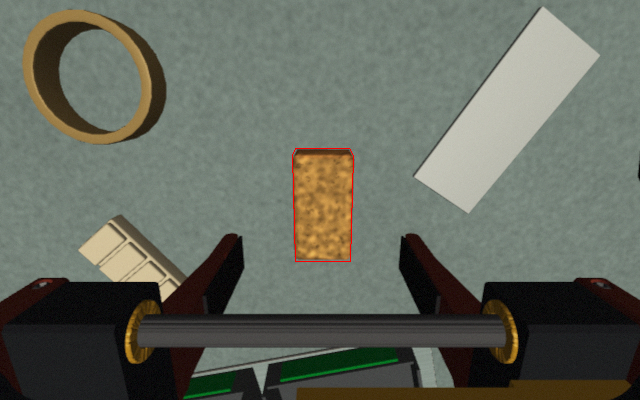

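The projected cork outline matches the block at (323,205) almost exactly, so both the calibration and the pose are good. Descend and grip.

```bash
python3 -m pendant '[{"linear":[0.0033,0,0.04],"rot":[0,0,0],"grip":1},{"linear":[0,0,0.05],"rot":[0,0,0],"grip":1},{"linear":[0,0,0.044],"rot":[0,0,0],"grip":1},{"linear":[0,0,0.025],"rot":[0,0,0],"grip":1},{"linear":[0,0,0],"rot":[0,0,0],"grip":1},{"linear":[0,0,0],"rot":[0,0,0],"grip":0},{"linear":[0,0,0],"rot":[0,0,0],"grip":0},{"linear":[0,0,0],"rot":[0,0,0],"grip":0},{"linear":[0,0,0],"rot":[0,0,0],"grip":0},{"linear":[0,0,0],"rot":[0,0,0],"grip":0},{"linear":[0,0,0],"rot":[0,0,0],"grip":0},{"linear":[0,0,0],"rot":[0,0,0],"grip":0}]' 30; python3 go.py 402.4 281.2 160 -3; python3 - <<'E'
import numpy as np
a=np.radians(-3);
for n,y in zip(['cork','brush','wax','guide'],[-245,-76,89,251.5]):
    print(n,np.round([633+.048*(y-5)-26*np.cos(a),y-26*np.sin(a)],1))
E
```

```text
time: 6.65
tcp_pos: [400.8, 281.6, 5.0]
ee_rot: [[-0.966, 0.259, 0.0], [0.259, 0.966, 0.0], [-0.0, 0.0, -1.0]]
ft_force: [-0.9, -0.6, 5.3]
width: 44.6
grasp_force: 30.0
t 6.65 tcp [400.8 281.6   5. ] yang 75.0 q6 -41.0 w 44.62298858500016
rotz total fraction 19.49 | shift mm [  -0.3    1.6 -155. ] | fraction [-0.0005  0.0027 -0.2583] | per row 1 [-0.0005  0.0027 -0.2583]
cork [ 595.  -243.6]
brush [603.1 -74.6]
wax [611.1  90.4]
guide [618.9 252.9]
```

```bash
python3 -m pendant '[{"linear":[0,0,-0.03],"rot":[0,0,0.97],"grip":0},{"linear":[0,0,-0.05],"rot":[0,0,0.97],"grip":0},{"linear":[0,0,-0.05],"rot":[0,0,0.97],"grip":0},{"linear":[0,0,-0.05],"rot":[0,0,0.97],"grip":0},{"linear":[0,0,-0.05],"rot":[0,0,0.97],"grip":0},{"linear":[0,0,-0.03],"rot":[0,0,0.97],"grip":0},{"linear":[0,0,0],"rot":[0,0,0.97],"grip":0},{"linear":[0,0,0],"rot":[0,0,0.97],"grip":0},{"linear":[0,0,0],"rot":[0,0,0.97],"grip":0},{"linear":[0,0,0],"rot":[0,0,0.97],"grip":0},{"linear":[0,0,0],"rot":[0,0,0.97],"grip":0},{"linear":[0,0,0],"rot":[0,0,0.97],"grip":0},{"linear":[0,0,0],"rot":[0,0,0.97],"grip":0},{"linear":[0,0,0],"rot":[0,0,0.97],"grip":0},{"linear":[0,0,0],"rot":[0,0,0.97],"grip":0},{"linear":[0,0,0],"rot":[0,0,0.97],"grip":0},{"linear":[0,0,0],"rot":[0,0,0.97],"grip":0},{"linear":[0,0,0],"rot":[0,0,0.97],"grip":0},{"linear":[0,0,0],"rot":[0,0,0.97],"grip":0},{"linear":[0,0,0],"rot":[0,0,0.97],"grip":0}]'; python3 go.py 595 -243.6 160 -3
```

```text
time: 8.65
tcp_pos: [400.3, 281.2, 160.4]
ee_rot: [[0.049, 0.999, -0.001], [0.999, -0.049, -0.0], [-0.0, -0.001, -1.0]]
ft_force: [0.6, -0.4, -1.7]
width: 44.5
grasp_force: 30.0
t 8.65 tcp [400.3 281.2 160.4] yang -2.8 q6 36.0 w 44.53177535227974
rotz total fraction 0.05 | shift mm [-5.139e+02  2.219e+02  4.000e-01] | fraction [-8.565e-01  3.698e-01  7.000e-04] | per row 15 [-0.0571  0.0247  0.    ]
```

```bash
python3 -m pendant '[{"linear":[-0.0571,0.0247,0],"rot":[0,0,0],"grip":0},{"linear":[-0.0571,0.0247,0],"rot":[0,0,0],"grip":0},{"linear":[-0.0571,0.0247,0],"rot":[0,0,0],"grip":0},{"linear":[-0.0571,0.0247,0],"rot":[0,0,0],"grip":0},{"linear":[-0.0571,0.0247,0],"rot":[0,0,0],"grip":0},{"linear":[-0.0571,0.0247,0],"rot":[0,0,0],"grip":0},{"linear":[-0.0571,0.0247,0],"rot":[0,0,0],"grip":0},{"linear":[-0.0571,0.0247,0],"rot":[0,0,0],"grip":0},{"linear":[-0.0571,0.0247,0],"rot":[0,0,0],"grip":0},{"linear":[-0.0571,0.0247,0],"rot":[0,0,0],"grip":0},{"linear":[-0.0571,0.0247,0],"rot":[0,0,0],"grip":0},{"linear":[-0.0571,0.0247,0],"rot":[0,0,0],"grip":0},{"linear":[-0.0571,0.0247,0],"rot":[0,0,0],"grip":0},{"linear":[-0.0571,0.0247,0],"rot":[0,0,0],"grip":0},{"linear":[-0.0571,0.0247,0],"rot":[0,0,0],"grip":0},{"linear":[0,0,0],"rot":[0,0,0],"grip":0},{"linear":[0,0,0],"rot":[0,0,0],"grip":0}]'; python3 go.py 595 -243.6 14 -3; python3 - <<'E'
from h import *
im=read_camera('wrist');I=info('wrist')
R,t=pose((621,-245,4,np.radians(-3)))
for poly in ([[-82,-68,3],[31,-68,3],[31,68,3],[-82,68,3]],[[-85,-71,28],[-85,71,28]]):
    u=proj(np.array(poly)@R.T+t,I);cv2.polylines(im,[u.astype(np.int32)],True,(255,0,0))
cv2.imwrite('pics/w3.png',im[...,::-1])
E
```

```text
time: 10.35
tcp_pos: [598.5, -242.4, 159.9]
ee_rot: [[0.047, 0.999, -0.001], [0.999, -0.047, 0.001], [0.001, -0.001, -1.0]]
ft_force: [-0.8, -0.4, -0.6]
width: 44.5
grasp_force: 30.0
t 10.35 tcp [ 598.5 -242.4  159.9] yang -2.7 q6 -20.0 w 44.533155305299395
rotz total fraction 0.07 | shift mm [ -1.4  -3.5 145.9] | fraction [-0.0023 -0.0058  0.2432] | per row 1 [-0.0023 -0.0058  0.2432]
```

View pics/w3.png

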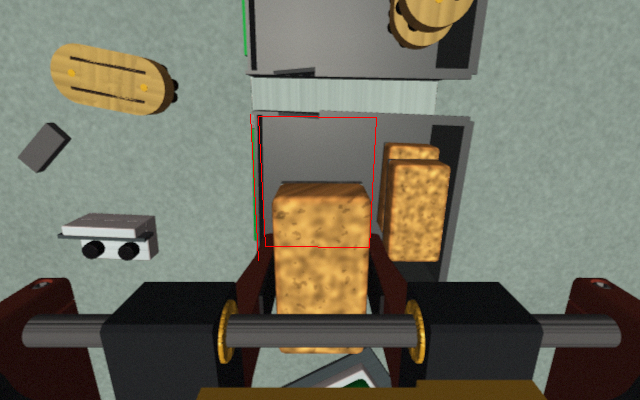

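The bin floor overlay matches the real floor to within a few mm, and the cork is clear of the lip (255,180) and the stock (415,200). Lower, release and lift.

```bash
python3 -m pendant '[{"linear":[0,0,0.03],"rot":[0,0,0],"grip":0},{"linear":[0,0,0.05],"rot":[0,0,0],"grip":0},{"linear":[0,0,0.05],"rot":[0,0,0],"grip":0},{"linear":[0,0,0.05],"rot":[0,0,0],"grip":0},{"linear":[0,0,0.03],"rot":[0,0,0],"grip":0},{"linear":[0,0,0.015],"rot":[0,0,0],"grip":0},{"linear":[0,0,0.01],"rot":[0,0,0],"grip":0},{"linear":[0,0,0.005],"rot":[0,0,0],"grip":0},{"linear":[0,0,0.003],"rot":[0,0,0],"grip":0},{"linear":[0,0,0],"rot":[0,0,0],"grip":0},{"linear":[0,0,0],"rot":[0,0,0],"grip":0}]'
```

```text
time: 11.5
tcp_pos: [599.7, -242.3, 15.7]
ee_rot: [[0.046, 0.999, 0.001], [0.999, -0.046, -0.001], [-0.0, 0.001, -1.0]]
ft_force: [-0.6, -1.0, -0.5]
width: 45.2
grasp_force: 30.0
```

```bash
python3 -m pendant '[{"linear":[0,0,0.003],"rot":[0,0,0],"grip":0},{"linear":[0,0,0.003],"rot":[0,0,0],"grip":0},{"linear":[0,0,0],"rot":[0,0,0],"grip":0},{"linear":[0,0,0],"rot":[0,0,0],"grip":0.6},{"linear":[0,0,0],"rot":[0,0,0],"grip":0.68},{"linear":[0,0,0],"rot":[0,0,0],"grip":0.68},{"linear":[0,0,0],"rot":[0,0,0],"grip":0.68},{"linear":[0,0,-0.03],"rot":[0,0,0],"grip":0.68},{"linear":[0,0,-0.05],"rot":[0,0,0],"grip":0.68},{"linear":[0,0,-0.05],"rot":[0,0,0],"grip":0.68},{"linear":[0,0,-0.05],"rot":[0,0,0],"grip":0.68},{"linear":[0,0,-0.05],"rot":[0,0,0],"grip":0.68},{"linear":[0,0,0],"rot":[0,0,0],"grip":1}]'; python3 go.py 381.2 -287 100 86
```

```text
time: 12.8
tcp_pos: [602.0, -243.2, 155.3]
ee_rot: [[0.046, 0.999, 0.008], [0.999, -0.046, -0.003], [-0.003, 0.008, -1.0]]
ft_force: [1.0, -0.0, 0.5]
width: 64.9
grasp_force: 0.0
t 12.8 tcp [ 602.  -243.2  155.3] yang -2.6 q6 -20.0 w 64.9047173552528
rotz total fraction -22.15 | shift mm [217.2 -59.1  55.3] | fraction [ 0.3621 -0.0985  0.0922] | per row 6 [ 0.0603 -0.0164  0.0154]
```

```bash
python3 -m pendant '[{"linear":[0,0,0],"rot":[0,0,1],"grip":1},{"linear":[0,0,0],"rot":[0,0,1],"grip":1},{"linear":[0,0,0],"rot":[0,0,1],"grip":1},{"linear":[0,0,0],"rot":[0,0,1],"grip":1},{"linear":[0,0,0],"rot":[0,0,1],"grip":1},{"linear":[0,0,0],"rot":[0,0,1],"grip":1},{"linear":[0,0,0],"rot":[0,0,1],"grip":1},{"linear":[0,0,0],"rot":[0,0,1],"grip":1},{"linear":[0,0,0],"rot":[0,0,1],"grip":1},{"linear":[0,0,0],"rot":[0,0,1],"grip":1},{"linear":[0,0,0],"rot":[0,0,1],"grip":1},{"linear":[0,0,0],"rot":[0,0,1],"grip":1},{"linear":[0,0,0],"rot":[0,0,1],"grip":1},{"linear":[0,0,0],"rot":[0,0,1],"grip":1},{"linear":[0,0,0],"rot":[0,0,1],"grip":1},{"linear":[0,0,0],"rot":[0,0,1],"grip":1},{"linear":[0,0,0],"rot":[0,0,1],"grip":1},{"linear":[0,0,0],"rot":[0,0,1],"grip":1},{"linear":[0,0,0],"rot":[0,0,1],"grip":1},{"linear":[0,0,0],"rot":[0,0,1],"grip":1}]'; python3 go.py 381.2 -287 100 -94
```

```text
time: 14.8
tcp_pos: [598.8, -241.9, 149.3]
ee_rot: [[0.992, 0.126, -0.001], [0.126, -0.992, 0.0], [-0.001, -0.0, -1.0]]
ft_force: [0.6, 0.3, 0.0]
width: 88.0
grasp_force: 0.0
t 14.8 tcp [ 598.8 -241.9  149.3] yang -82.8 q6 60.0 w 88.00628171692128
rotz total fraction 2.8 | shift mm [-213.9   60.1   49.3] | fraction [-0.3565  0.1002  0.0821] | per row 6 [-0.0594  0.0167  0.0137]
```

```bash
python3 -m pendant '[{"linear":[0,0,0],"rot":[0,0,0.93],"grip":1},{"linear":[0,0,0],"rot":[0,0,0.93],"grip":1},{"linear":[0,0,0],"rot":[0,0,0.93],"grip":1},{"linear":[-0.0594,0.0167,0.0137],"rot":[0,0,0],"grip":1},{"linear":[-0.0594,0.0167,0.0137],"rot":[0,0,0],"grip":1},{"linear":[-0.0594,0.0167,0.0137],"rot":[0,0,0],"grip":1},{"linear":[-0.0594,0.0167,0.0137],"rot":[0,0,0],"grip":1},{"linear":[-0.0594,0.0167,0.0137],"rot":[0,0,0],"grip":1},{"linear":[-0.0594,0.0167,0.0137],"rot":[0,0,0],"grip":1},{"linear":[0,0,0],"rot":[0,0,0],"grip":1},{"linear":[0,0,0],"rot":[0,0,0],"grip":1}]'; python3 - <<'E'
from h import *
im=read_camera('wrist');I=info('wrist')
for yy in(-287,):
  m=render(M['edge_guide'],(381.2,yy,0,np.radians(-4.2)),I)>.5
  cv2.drawContours(im,cv2.findContours(m.astype(np.uint8),0,1)[0],-1,(255,0,0),1)
cv2.imwrite('pics/w4.png',im[...,::-1])
L=outline_of('wrist','edge_guide')
print([ (round(o['score'],2),np.round(np.array(np.nonzero(o['pixels'])).mean(1)[::-1])) for o in L][:2])
q,f=fit(M['edge_guide'],[(L[0]['pixels'].astype(float),I)],(381.2,-287,0,np.radians(-4.2)),False);print(q,np.degrees(q[3]),f)
E
python3 go.py 381.2 -287 3 -94
```

```text
time: 15.9
tcp_pos: [381.5, -288.2, 100.2]
ee_rot: [[0.998, -0.067, 0.0], [-0.067, -0.998, 0.0], [0.0, -0.0, -1.0]]
ft_force: [0.7, -0.1, 0.8]
width: 88.1
grasp_force: 0.0
[(0.76, array([319., 206.]))]
[ 3.83194089e+02 -2.89652552e+02  0.00000000e+00 -9.04816177e-02] -5.184214818031272 0.03154097651132337
t 16.0 tcp [ 383.1 -288.4  100.5] yang -93.8 q6 55.0 w 88.06817825102715
rotz total fraction 0.06 | shift mm [-2.  -1.3 97.5] | fraction [-0.0033 -0.0022  0.1625] | per row 1 [-0.0033 -0.0022  0.1625]
```

View pics/w4.png

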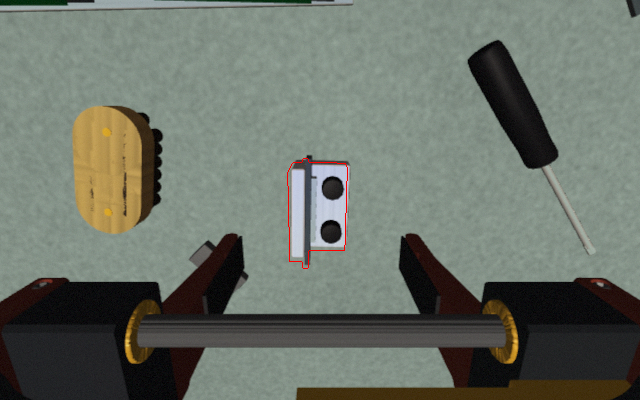

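The guide sits centred between the fingers at (320,210) and matches the model.

```bash
python3 -m pendant '[{"linear":[0,0,0.04],"rot":[0,0,0.06],"grip":1},{"linear":[0,0,0.05],"rot":[0,0,0.1],"grip":1},{"linear":[0,0,0.045],"rot":[0,0,0.1],"grip":1},{"linear":[0,0,0.017],"rot":[0,0,0],"grip":1},{"linear":[0,0,0.01],"rot":[0,0,0],"grip":1},{"linear":[0,0,0],"rot":[0,0,0],"grip":0},{"linear":[0,0,0],"rot":[0,0,0],"grip":0},{"linear":[0,0,0],"rot":[0,0,0],"grip":0},{"linear":[0,0,0],"rot":[0,0,0],"grip":0},{"linear":[0,0,0],"rot":[0,0,0],"grip":0},{"linear":[0,0,0],"rot":[0,0,0],"grip":0},{"linear":[0,0,0],"rot":[0,0,0],"grip":0}]' 40; python3 go.py 381 -288 160 -3
```

```text
time: 17.2
tcp_pos: [382.0, -288.1, 3.1]
ee_rot: [[0.996, -0.084, 0.0], [-0.084, -0.996, -0.0], [0.0, 0.0, -1.0]]
ft_force: [-0.1, 0.4, 5.9]
width: 43.8
grasp_force: 40.0
t 17.2 tcp [ 382.  -288.1    3.1] yang -94.8 q6 56.0 w 43.76328076655392
rotz total fraction -22.96 | shift mm [ 1.000e-01 -1.000e+00 -1.569e+02] | fraction [ 1.000e-04 -1.600e-03 -2.615e-01] | per row 1 [ 1.000e-04 -1.600e-03 -2.615e-01]
```

```bash
python3 -m pendant '[{"linear":[0,0,-0.02],"rot":[0,0,0],"grip":0},{"linear":[0,0,-0.05],"rot":[0,0,-1],"grip":0},{"linear":[0,0,-0.05],"rot":[0,0,-1],"grip":0},{"linear":[0,0,-0.05],"rot":[0,0,-1],"grip":0},{"linear":[0,0,-0.05],"rot":[0,0,-1],"grip":0},{"linear":[0,0,-0.04],"rot":[0,0,-1],"grip":0},{"linear":[0,0,0],"rot":[0,0,-1],"grip":0},{"linear":[0,0,0],"rot":[0,0,-1],"grip":0},{"linear":[0,0,0],"rot":[0,0,-1],"grip":0},{"linear":[0,0,0],"rot":[0,0,-1],"grip":0},{"linear":[0,0,0],"rot":[0,0,-1],"grip":0},{"linear":[0,0,0],"rot":[0,0,-1],"grip":0},{"linear":[0,0,0],"rot":[0,0,-1],"grip":0},{"linear":[0,0,0],"rot":[0,0,-1],"grip":0},{"linear":[0,0,0],"rot":[0,0,-1],"grip":0},{"linear":[0,0,0],"rot":[0,0,-1],"grip":0},{"linear":[0,0,0],"rot":[0,0,-1],"grip":0},{"linear":[0,0,0],"rot":[0,0,-1],"grip":0},{"linear":[0,0,0],"rot":[0,0,-1],"grip":0},{"linear":[0,0,0],"rot":[0,0,-1],"grip":0}]'; python3 go.py 619 252.9 160 -3
```

```text
time: 19.2
tcp_pos: [381.4, -287.6, 159.2]
ee_rot: [[0.32, 0.947, -0.0], [0.947, -0.32, 0.0], [0.0, -0.0, -1.0]]
ft_force: [0.5, 0.8, -2.6]
width: 44.1
grasp_force: 40.0
t 19.2 tcp [ 381.4 -287.6  159.2] yang -18.7 q6 -20.0 w 44.11121408216359
rotz total fraction -3.91 | shift mm [552.2 209.   -0.8] | fraction [ 0.9204  0.3483 -0.0014] | per row 16 [ 0.0575  0.0218 -0.0001]
```

```bash
python3 -m pendant '[{"linear":[0,0,0],"rot":[0,0,-0.98],"grip":0},{"linear":[0,0,0],"rot":[0,0,-0.98],"grip":0},{"linear":[0,0,0],"rot":[0,0,-0.98],"grip":0},{"linear":[0,0,0],"rot":[0,0,-0.98],"grip":0},{"linear":[0.0575,0.0218,0],"rot":[0,0,0],"grip":0},{"linear":[0.0575,0.0218,0],"rot":[0,0,0],"grip":0},{"linear":[0.0575,0.0218,0],"rot":[0,0,0],"grip":0},{"linear":[0.0575,0.0218,0],"rot":[0,0,0],"grip":0},{"linear":[0.0575,0.0218,0],"rot":[0,0,0],"grip":0},{"linear":[0.0575,0.0218,0],"rot":[0,0,0],"grip":0},{"linear":[0.0575,0.0218,0],"rot":[0,0,0],"grip":0},{"linear":[0.0575,0.0218,0],"rot":[0,0,0],"grip":0},{"linear":[0.0575,0.0218,0],"rot":[0,0,0],"grip":0},{"linear":[0.0575,0.0218,0],"rot":[0,0,0],"grip":0},{"linear":[0.0575,0.0218,0],"rot":[0,0,0],"grip":0},{"linear":[0.0575,0.0218,0],"rot":[0,0,0],"grip":0},{"linear":[0.0575,0.0218,0],"rot":[0,0,0],"grip":0},{"linear":[0.0575,0.0218,0],"rot":[0,0,0],"grip":0},{"linear":[0.0575,0.0218,0],"rot":[0,0,0],"grip":0},{"linear":[0.0575,0.0218,0],"rot":[0,0,0],"grip":0}]'; python3 go.py 619 252.9 11 -3
```

```text
time: 21.2
tcp_pos: [620.8, 253.0, 159.1]
ee_rot: [[0.055, 0.999, -0.001], [0.999, -0.055, -0.0], [-0.0, -0.001, -1.0]]
ft_force: [0.1, -0.5, -2.4]
width: 43.9
grasp_force: 40.0
t 21.2 tcp [620.8 253.  159.1] yang -3.1 q6 24.0 w 43.927577256271306
rotz total fraction -0.03 | shift mm [ -0.2  -1.8 148.1] | fraction [-0.0003 -0.0031  0.2468] | per row 1 [-0.0003 -0.0031  0.2468]
```

```bash
python3 -m pendant '[{"linear":[0,-0.003,0.03],"rot":[0,0,0],"grip":0},{"linear":[0,0,0.05],"rot":[0,0,0],"grip":0},{"linear":[0,0,0.05],"rot":[0,0,0],"grip":0},{"linear":[0,0,0.05],"rot":[0,0,0],"grip":0},{"linear":[0,0,0.03],"rot":[0,0,0],"grip":0},{"linear":[0,0,0.015],"rot":[0,0,0],"grip":0},{"linear":[0,0,0.01],"rot":[0,0,0],"grip":0},{"linear":[0,0,0.006],"rot":[0,0,0],"grip":0},{"linear":[0,0,0.004],"rot":[0,0,0],"grip":0},{"linear":[0,0,0],"rot":[0,0,0],"grip":0},{"linear":[0,0,0],"rot":[0,0,0],"grip":0}]'
```

```text
time: 22.3
tcp_pos: [619.7, 252.0, 12.5]
ee_rot: [[0.055, 0.998, 0.001], [0.999, -0.055, 0.0], [0.0, 0.001, -1.0]]
ft_force: [0.7, 0.3, -2.4]
width: 44.1
grasp_force: 40.0
```

```bash
python3 -m pendant '[{"linear":[0,0,0.002],"rot":[0,0,0],"grip":0},{"linear":[0,0,0.002],"rot":[0,0,0],"grip":0},{"linear":[0,0,0],"rot":[0,0,0],"grip":0},{"linear":[0,0,0],"rot":[0,0,0],"grip":0.6},{"linear":[0,0,0],"rot":[0,0,0],"grip":0.68},{"linear":[0,0,0],"rot":[0,0,0],"grip":0.68},{"linear":[0,0,0],"rot":[0,0,0],"grip":0.68},{"linear":[0,0,-0.03],"rot":[0,0,0],"grip":0.68},{"linear":[0,0,-0.05],"rot":[0,0,0],"grip":0.68},{"linear":[0,0,-0.05],"rot":[0,0,0],"grip":0.68},{"linear":[0,0,-0.05],"rot":[0,0,0],"grip":0.68},{"linear":[0,0,-0.05],"rot":[0,0,0.8],"grip":0.68},{"linear":[0,0,0],"rot":[0,0,0.8],"grip":1},{"linear":[0,0,0],"rot":[0,0,0.8],"grip":1},{"linear":[0,0,0],"rot":[0,0,0.8],"grip":1},{"linear":[0,0,0],"rot":[0,0,0.8],"grip":1}]'; python3 go.py 418.4 106.2 110 -67.2
python3 - <<'E'
from h import *
import cv2
a=read_camera('scene')[180:330,150:470];b=read_camera('side')[75:375,140:400]
o=np.zeros((600,640,3),np.uint8);o[:300]=cv2.resize(a,(640,300));o[300:,:260]=b
cv2.imwrite('pics/c1.png',o[...,::-1])
E
```

```text
time: 23.9
tcp_pos: [619.4, 251.9, 149.0]
ee_rot: [[0.33, 0.944, 0.001], [0.944, -0.33, 0.0], [0.001, 0.001, -1.0]]
ft_force: [-0.4, 1.2, 0.3]
width: 86.3
grasp_force: 0.0
t 23.9 tcp [619.4 251.9 149. ] yang -19.3 q6 40.0 w 86.281897851472
rotz total fraction 11.98 | shift mm [-241.8   56.4   39. ] | fraction [-0.403   0.0941  0.065 ] | per row 7 [-0.0576  0.0134  0.0093]
```

View pics/c1.png

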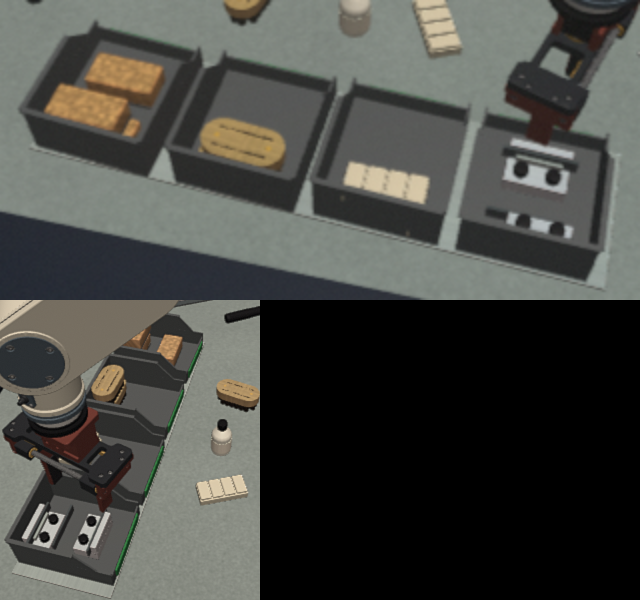

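Both are placed: the cork lies flat in front of the cork stock at (125,75) and the guide in front of its stock at (540,170), with the bottle still upright. Wax next.

```bash
python3 -m pendant '[{"linear":[0,0,0],"rot":[0,0,1],"grip":1},{"linear":[0,0,0],"rot":[0,0,1],"grip":1},{"linear":[0,0,0],"rot":[0,0,1],"grip":1},{"linear":[0,0,0],"rot":[0,0,1],"grip":1},{"linear":[0,0,0],"rot":[0,0,1],"grip":1},{"linear":[0,0,0],"rot":[0,0,1],"grip":1},{"linear":[0,0,0],"rot":[0,0,1],"grip":1},{"linear":[0,0,0],"rot":[0,0,1],"grip":1},{"linear":[0,0,0],"rot":[0,0,1],"grip":1},{"linear":[0,0,0],"rot":[0,0,1],"grip":1},{"linear":[0,0,0],"rot":[0,0,1],"grip":1},{"linear":[0,0,0],"rot":[0,0,1],"grip":1},{"linear":[-0.0576,0.0134,0.0093],"rot":[0,0,0],"grip":1},{"linear":[-0.0576,0.0134,0.0093],"rot":[0,0,0],"grip":1},{"linear":[-0.0576,0.0134,0.0093],"rot":[0,0,0],"grip":1},{"linear":[-0.0576,0.0134,0.0093],"rot":[0,0,0],"grip":1},{"linear":[-0.0576,0.0134,0.0093],"rot":[0,0,0],"grip":1},{"linear":[-0.0576,0.0134,0.0093],"rot":[0,0,0],"grip":1},{"linear":[-0.0576,0.0134,0.0093],"rot":[0,0,0],"grip":1},{"linear":[0,0,0],"rot":[0,0,0],"grip":1}]'; python3 - <<'E'
from h import *
im=read_camera('wrist');I=info('wrist')
m=render(M['wax_bar'],(418.4,106.2,0,np.radians(22.8)),I)>.5
cv2.drawContours(im,cv2.findContours(m.astype(np.uint8),0,1)[0],-1,(255,0,0),1)
cv2.imwrite('pics/w5.png',im[...,::-1])
L=outline_of('wrist','wax_bar')
if L:
 q,f=fit(M['wax_bar'],[(L[0]['pixels'].astype(float),I)],(418.4,106.2,0,np.radians(22.8)),False);print(L[0]['score'],q,np.degrees(q[3]),f)
E
python3 go.py 418.4 106.2 3 -67.2
```

```text
time: 26.0
tcp_pos: [413.3, 104.0, 107.9]
ee_rot: [[0.921, 0.389, -0.005], [0.389, -0.921, -0.001], [-0.005, -0.001, -1.0]]
ft_force: [0.5, 0.2, -0.4]
width: 87.8
grasp_force: 0.0
0.68 [4.23310530e+02 1.07413478e+02 0.00000000e+00 4.11012662e-01] 23.549290869337657 0.07977067023660533
t 26.1 tcp [418.7 105.9 109.1] yang -67.1 q6 80.0 w 87.70914994610274
rotz total fraction 0.02 | shift mm [ -0.2  -0.4 106.1] | fraction [-0.0003 -0.0006  0.1768] | per row 1 [-0.0003 -0.0006  0.1768]
```

View pics/w5.png

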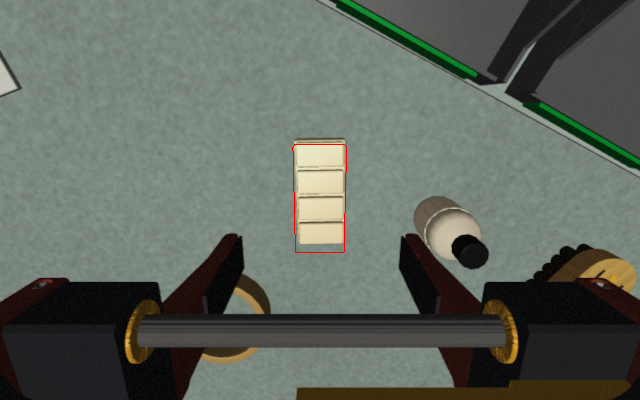

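The wax is centred at (320,195) and the bottle at (450,230) is clear of the right finger. Descend.

```bash
python3 -m pendant '[{"linear":[0.0035,0,0.04],"rot":[0,0,0],"grip":1},{"linear":[0,0,0.05],"rot":[0,0,0],"grip":1},{"linear":[0,0,0.05],"rot":[0,0,0],"grip":1},{"linear":[0,0,0.025],"rot":[0,0,0],"grip":1},{"linear":[0,0,0.011],"rot":[0,0,0],"grip":1},{"linear":[0,0,0],"rot":[0,0,0],"grip":0},{"linear":[0,0,0],"rot":[0,0,0],"grip":0},{"linear":[0,0,0],"rot":[0,0,0],"grip":0},{"linear":[0,0,0],"rot":[0,0,0],"grip":0},{"linear":[0,0,0],"rot":[0,0,0],"grip":0},{"linear":[0,0,0],"rot":[0,0,0],"grip":0},{"linear":[0,0,0],"rot":[0,0,0],"grip":0}]' 30; python3 go.py 418 106 160 -3
```

```text
time: 27.3
tcp_pos: [420.3, 106.8, 3.1]
ee_rot: [[0.921, 0.388, 0.001], [0.388, -0.921, 0.0], [0.001, 0.0, -1.0]]
ft_force: [-0.7, 0.8, 5.8]
width: 41.6
grasp_force: 30.0
t 27.3 tcp [420.3 106.8   3.1] yang -67.1 q6 80.0 w 41.64616773673551
rotz total fraction -16.04 | shift mm [  -1.    -2.3 -156.9] | fraction [-0.0016 -0.0038 -0.2616] | per row 1 [-0.0016 -0.0038 -0.2616]
```

```bash
python3 -m pendant '[{"linear":[0,0,-0.03],"rot":[0,0,0],"grip":0},{"linear":[0,0,-0.05],"rot":[0,0,0],"grip":0},{"linear":[0,0,-0.06],"rot":[0,0,0],"grip":0},{"linear":[0,0,-0.06],"rot":[0,0,0],"grip":0},{"linear":[0,0,-0.06],"rot":[0,0,-1],"grip":0},{"linear":[0,0,0],"rot":[0,0,-1],"grip":0},{"linear":[0,0,0],"rot":[0,0,-1],"grip":0},{"linear":[0,0,0],"rot":[0,0,-1],"grip":0},{"linear":[0,0,0],"rot":[0,0,-1],"grip":0},{"linear":[0,0,0],"rot":[0,0,-1],"grip":0},{"linear":[0,0,0],"rot":[0,0,-1],"grip":0},{"linear":[0,0,0],"rot":[0,0,-1],"grip":0},{"linear":[0,0,0],"rot":[0,0,-1],"grip":0},{"linear":[0,0,0],"rot":[0,0,-1],"grip":0},{"linear":[0,0,0],"rot":[0,0,-1],"grip":0},{"linear":[0,0,0],"rot":[0,0,-1],"grip":0},{"linear":[0,0,0],"rot":[0,0,-1],"grip":0},{"linear":[0,0,0],"rot":[0,0,-1],"grip":0},{"linear":[0,0,0],"rot":[0,0,-1],"grip":0},{"linear":[0,0,0],"rot":[0,0,-1],"grip":0}]'; python3 go.py 611 90.4 160 -3
```

```text
time: 29.3
tcp_pos: [419.8, 106.7, 158.6]
ee_rot: [[0.052, 0.999, -0.001], [0.999, -0.052, -0.0], [-0.0, -0.001, -1.0]]
ft_force: [0.2, 0.2, -0.6]
width: 41.9
grasp_force: 30.0
t 29.3 tcp [419.8 106.7 158.6] yang -3.0 q6 16.0 w 41.88389977778495
rotz total fraction 0.01 | shift mm [ -6.3 191.8  -1.4] | fraction [-0.0105  0.3197 -0.0024] | per row 6 [-0.0017  0.0533 -0.0004]
```

```bash
python3 -m pendant '[{"linear":[-0.0017,0.0533,0],"rot":[0,0,0],"grip":0},{"linear":[-0.0017,0.0533,0],"rot":[0,0,0],"grip":0},{"linear":[-0.0017,0.0533,0],"rot":[0,0,0],"grip":0},{"linear":[-0.0017,0.0533,0],"rot":[0,0,0],"grip":0},{"linear":[-0.0017,0.0533,0],"rot":[0,0,0],"grip":0},{"linear":[-0.0017,0.0533,0],"rot":[0,0,0],"grip":0},{"linear":[0,0,0],"rot":[0,0,0],"grip":0},{"linear":[0,0,0],"rot":[0,0,0],"grip":0},{"linear":[0,0,0.03],"rot":[0,0,0],"grip":0},{"linear":[0,0,0.05],"rot":[0,0,0],"grip":0},{"linear":[0,0,0.05],"rot":[0,0,0],"grip":0},{"linear":[0,0,0.05],"rot":[0,0,0],"grip":0},{"linear":[0,0,0.03],"rot":[0,0,0],"grip":0},{"linear":[0,0,0.015],"rot":[0,0,0],"grip":0},{"linear":[0,0,0.01],"rot":[0,0,0],"grip":0},{"linear":[0,0,0.006],"rot":[0,0,0],"grip":0},{"linear":[0,0,0.002],"rot":[0,0,0],"grip":0},{"linear":[0,0,0],"rot":[0,0,0],"grip":0},{"linear":[0,0,0],"rot":[0,0,0],"grip":0}]'
```

```text
time: 31.2
tcp_pos: [611.8, 90.2, 13.6]
ee_rot: [[0.055, 0.998, 0.001], [0.998, -0.055, 0.0], [0.0, 0.001, -1.0]]
ft_force: [-0.1, -0.1, -0.0]
width: 41.7
grasp_force: 30.0
```

```bash
python3 -m pendant '[{"linear":[0,0,0.003],"rot":[0,0,0],"grip":0},{"linear":[0,0,0.0025],"rot":[0,0,0],"grip":0},{"linear":[0,0,0],"rot":[0,0,0],"grip":0},{"linear":[0,0,0],"rot":[0,0,0],"grip":0.6},{"linear":[0,0,0],"rot":[0,0,0],"grip":0.68},{"linear":[0,0,0],"rot":[0,0,0],"grip":0.68},{"linear":[0,0,0],"rot":[0,0,0],"grip":0.68},{"linear":[0,0,-0.03],"rot":[0,0,0],"grip":0.68},{"linear":[0,0,-0.05],"rot":[0,0,0],"grip":0.68},{"linear":[0,0,-0.05],"rot":[0,0,0],"grip":0.68},{"linear":[0,0,-0.05],"rot":[0,0,0],"grip":0.68},{"linear":[0,0,-0.05],"rot":[0,0,-1],"grip":0.68},{"linear":[0,0,0],"rot":[0,0,-1],"grip":1},{"linear":[0,0,0],"rot":[0,0,-1],"grip":1},{"linear":[0,0,0],"rot":[0,0,-1],"grip":1},{"linear":[0,0,0],"rot":[0,0,-1],"grip":1},{"linear":[0,0,0],"rot":[0,0,-1],"grip":1},{"linear":[0,0,0],"rot":[0,0,-1],"grip":1},{"linear":[0,0,0],"rot":[0,0,-1],"grip":1},{"linear":[0,0,0],"rot":[0,0,-1],"grip":1}]'; python3 go.py 421.3 -137.2 120 78
```

```text
time: 33.2
tcp_pos: [611.5, 90.3, 149.0]
ee_rot: [[-0.545, 0.838, 0.001], [0.838, 0.545, 0.0], [-0.0, 0.001, -1.0]]
ft_force: [0.1, -0.4, 0.5]
width: 88.0
grasp_force: 0.0
t 33.2 tcp [611.5  90.3 149. ] yang 33.0 q6 -26.0 w 87.95139995721611
rotz total fraction -11.24 | shift mm [ 138.7 -262.    29. ] | fraction [ 0.2312 -0.4367  0.0484] | per row 8 [ 0.0289 -0.0546  0.006 ]
```

```bash
python3 -m pendant '[{"linear":[0,0,0],"rot":[0,0,-0.94],"grip":1},{"linear":[0,0,0],"rot":[0,0,-0.94],"grip":1},{"linear":[0,0,0],"rot":[0,0,-0.94],"grip":1},{"linear":[0,0,0],"rot":[0,0,-0.94],"grip":1},{"linear":[0,0,0],"rot":[0,0,-0.94],"grip":1},{"linear":[0,0,0],"rot":[0,0,-0.94],"grip":1},{"linear":[0,0,0],"rot":[0,0,-0.94],"grip":1},{"linear":[0,0,0],"rot":[0,0,-0.94],"grip":1},{"linear":[0,0,0],"rot":[0,0,-0.94],"grip":1},{"linear":[0,0,0],"rot":[0,0,-0.94],"grip":1},{"linear":[0,0,0],"rot":[0,0,-0.94],"grip":1},{"linear":[0,0,0],"rot":[0,0,-0.94],"grip":1},{"linear":[0.0289,-0.0546,0.006],"rot":[0,0,0],"grip":1},{"linear":[0.0289,-0.0546,0.006],"rot":[0,0,0],"grip":1},{"linear":[0.0289,-0.0546,0.006],"rot":[0,0,0],"grip":1},{"linear":[0.0289,-0.0546,0.006],"rot":[0,0,0],"grip":1},{"linear":[0.0289,-0.0546,0.006],"rot":[0,0,0],"grip":1},{"linear":[0.0289,-0.0546,0.006],"rot":[0,0,0],"grip":1},{"linear":[0.0289,-0.0546,0.006],"rot":[0,0,0],"grip":1},{"linear":[0.0289,-0.0546,0.006],"rot":[0,0,0],"grip":1}]';python3 -m pendant '[{"linear":[0,0,0],"rot":[0,0,0],"grip":1},{"linear":[0,0,0],"rot":[0,0,0],"grip":1}]' >/dev/null; python3 - <<'E'
from h import *
im=read_camera('wrist');I=info('wrist')
m=render(M['brush'],(421.3,-137.2,0,np.radians(-12.1)),I)>.5
cv2.drawContours(im,cv2.findContours(m.astype(np.uint8),0,1)[0],-1,(255,0,0),1)
cv2.imwrite('pics/w6.png',im[...,::-1])
L=outline_of('wrist','brush')
if L:
 q,f=fit(M['brush'],[(L[0]['pixels'].astype(float),I)],(421.3,-137.2,0,np.radians(-12.1)),False);print(L[0]['score'],q,np.degrees(q[3]),f)
E
python3 go.py 421.3 -137.2 8 78
```

```text
time: 35.2
tcp_pos: [420.5, -138.3, 119.9]
ee_rot: [[-0.978, 0.208, 0.002], [0.208, 0.978, -0.001], [-0.002, -0.0, -1.0]]
ft_force: [0.2, -0.1, 0.7]
width: 87.6
grasp_force: 0.0
0.85 [ 4.24688319e+02 -1.35869914e+02  0.00000000e+00 -2.38088194e-01] -13.641448681030262 0.02157074084818955
t 35.5 tcp [ 422.3 -137.1  119.6] yang 78.0 q6 -98.0 w 87.76767315193932
rotz total fraction -0.0 | shift mm [  0.9  -0.3 111.6] | fraction [ 0.0015 -0.0005  0.1861] | per row 1 [ 0.0015 -0.0005  0.1861]
```

View pics/w6.png

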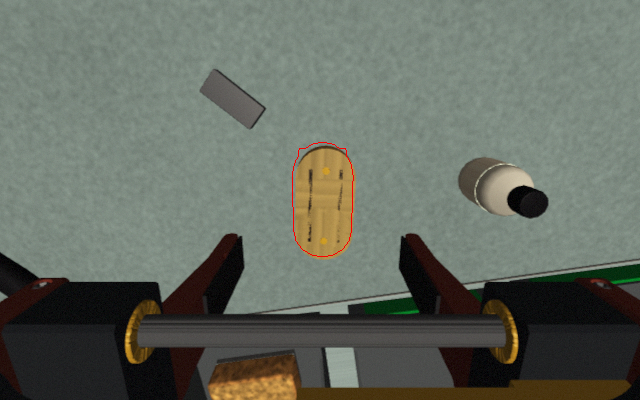

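The brush is centred at (323,200) and aligned, with the bottle at (495,185) well clear.

```bash
python3 -m pendant '[{"linear":[-0.003,0,0.04],"rot":[0,0,0],"grip":1},{"linear":[0,0,0.055],"rot":[0,0,0.2],"grip":1},{"linear":[0,0,0.055],"rot":[0,0,0],"grip":1},{"linear":[0,0,0.025],"rot":[0,0,0],"grip":1},{"linear":[0,0,0.011],"rot":[0,0,0],"grip":1},{"linear":[0,0,0],"rot":[0,0,0],"grip":0},{"linear":[0,0,0],"rot":[0,0,0],"grip":0},{"linear":[0,0,0],"rot":[0,0,0],"grip":0},{"linear":[0,0,0],"rot":[0,0,0],"grip":0},{"linear":[0,0,0],"rot":[0,0,0],"grip":0},{"linear":[0,0,0],"rot":[0,0,0],"grip":0},{"linear":[0,0,0],"rot":[0,0,0],"grip":0}]' 30; python3 go.py 421 -137 160 -3
```

```text
time: 36.7
tcp_pos: [423.2, -137.7, 7.7]
ee_rot: [[-0.975, 0.222, 0.001], [0.222, 0.975, -0.0], [-0.001, -0.0, -1.0]]
ft_force: [0.3, 1.2, 7.3]
width: 47.6
grasp_force: 30.0
t 36.7 tcp [ 423.2 -137.7    7.7] yang 77.2 q6 -97.0 w 47.61679799812459
rotz total fraction 20.04 | shift mm [   0.6   -2.2 -152.3] | fraction [ 0.001  -0.0037 -0.2538] | per row 1 [ 0.001  -0.0037 -0.2538]
```

```bash
python3 -m pendant '[{"linear":[0,0,-0.02],"rot":[0,0,1],"grip":0},{"linear":[0,0,-0.05],"rot":[0,0,1],"grip":0},{"linear":[0,0,-0.06],"rot":[0,0,1],"grip":0},{"linear":[0,0,-0.06],"rot":[0,0,1],"grip":0},{"linear":[0,0,-0.06],"rot":[0,0,1],"grip":0},{"linear":[0,0,0],"rot":[0,0,1],"grip":0},{"linear":[0,0,0],"rot":[0,0,1],"grip":0},{"linear":[0,0,0],"rot":[0,0,1],"grip":0},{"linear":[0,0,0],"rot":[0,0,1],"grip":0},{"linear":[0,0,0],"rot":[0,0,1],"grip":0},{"linear":[0,0,0],"rot":[0,0,1],"grip":0},{"linear":[0,0,0],"rot":[0,0,1],"grip":0},{"linear":[0,0,0],"rot":[0,0,1],"grip":0},{"linear":[0,0,0],"rot":[0,0,1],"grip":0},{"linear":[0,0,0],"rot":[0,0,1],"grip":0},{"linear":[0,0,0],"rot":[0,0,1],"grip":0},{"linear":[0,0,0],"rot":[0,0,1],"grip":0},{"linear":[0,0,0],"rot":[0,0,1],"grip":0},{"linear":[0,0,0],"rot":[0,0,1],"grip":0},{"linear":[0,0,0],"rot":[0,0,1],"grip":0}]'; python3 go.py 603 -74.6 160 -3
```

```text
time: 38.7
tcp_pos: [422.5, -137.6, 157.1]
ee_rot: [[0.052, 0.999, -0.0], [0.999, -0.052, 0.0], [0.0, -0.0, -1.0]]
ft_force: [-0.9, 0.7, -0.4]
width: 47.8
grasp_force: 30.0
t 38.7 tcp [ 422.5 -137.6  157.1] yang -3.0 q6 -17.0 w 47.83073570970231
rotz total fraction 0.0 | shift mm [ 72.4 176.9  -2.9] | fraction [ 0.1206  0.2949 -0.0048] | per row 6 [ 0.0201  0.0491 -0.0008]
```

```bash
python3 -m pendant '[{"linear":[0.0201,0.0491,0],"rot":[0,0,0],"grip":0},{"linear":[0.0201,0.0491,0],"rot":[0,0,0],"grip":0},{"linear":[0.0201,0.0491,0],"rot":[0,0,0],"grip":0},{"linear":[0.0201,0.0491,0],"rot":[0,0,0],"grip":0},{"linear":[0.0201,0.0491,0],"rot":[0,0,0],"grip":0},{"linear":[0.0201,0.0491,0],"rot":[0,0,0],"grip":0},{"linear":[0,0,0],"rot":[0,0,0],"grip":0},{"linear":[0,0,0],"rot":[0,0,0],"grip":0},{"linear":[0,0,0.03],"rot":[0,0,0],"grip":0},{"linear":[0,0,0.05],"rot":[0,0,0],"grip":0},{"linear":[0,0,0.05],"rot":[0,0,0],"grip":0},{"linear":[0,0,0.05],"rot":[0,0,0],"grip":0},{"linear":[0,0,0.03],"rot":[0,0,0],"grip":0},{"linear":[0,0,0.015],"rot":[0,0,0],"grip":0},{"linear":[0,0,0.008],"rot":[0,0,0],"grip":0},{"linear":[0,0,0.003],"rot":[0,0,0],"grip":0},{"linear":[0,0,0],"rot":[0,0,0],"grip":0},{"linear":[0,0,0],"rot":[0,0,0],"grip":0}]'
```

```text
time: 40.5
tcp_pos: [603.6, -74.1, 16.6]
ee_rot: [[0.049, 0.999, 0.002], [0.999, -0.049, -0.0], [-0.0, 0.002, -1.0]]
ft_force: [-0.2, 0.0, -1.2]
width: 47.9
grasp_force: 30.0
```

```bash
python3 -m pendant '[{"linear":[0,0,0.0018],"rot":[0,0,0],"grip":0},{"linear":[0,0,0.0015],"rot":[0,0,0],"grip":0},{"linear":[0,0,0],"rot":[0,0,0],"grip":0},{"linear":[0,0,0],"rot":[0,0,0],"grip":0.65},{"linear":[0,0,0],"rot":[0,0,0],"grip":0.72},{"linear":[0,0,0],"rot":[0,0,0],"grip":0.72},{"linear":[0,0,0],"rot":[0,0,0],"grip":0.72},{"linear":[0,0,-0.03],"rot":[0,0,0],"grip":0.72},{"linear":[0,0,-0.05],"rot":[0,0,0],"grip":0.72},{"linear":[0,0,-0.05],"rot":[0,0,0],"grip":0.72},{"linear":[0,0,-0.06],"rot":[0,0,0],"grip":0.72},{"linear":[0,0,-0.06],"rot":[0,0,0],"grip":0.72},{"linear":[0,0,-0.06],"rot":[0,0,0],"grip":0.72},{"linear":[0,-0.05,-0.02],"rot":[0,0,0],"grip":0.72},{"linear":[0,-0.06,0],"rot":[0,0,0],"grip":0.72},{"linear":[0,-0.06,0],"rot":[0,0,0],"grip":0.72},{"linear":[0,-0.06,0],"rot":[0,0,0],"grip":0.72},{"linear":[0,-0.06,0],"rot":[0,0,0],"grip":0.72},{"linear":[0,0,0],"rot":[0,0,0],"grip":0.72},{"linear":[0,0,0],"rot":[0,0,0],"grip":0.72}]'
python3 - <<'E'
from h import *
a=read_camera('scene')[150:330,150:470];b=read_camera('side')[75:375,140:400]
o=np.zeros((600,800,3),np.uint8);o[:,400:]=cv2.resize(b,(400,462))[:1].mean().astype(np.uint8)*0
o[:270,:480]=cv2.resize(a,(480,270));o[270:,480:766]=cv2.resize(b,(286,330));cv2.imwrite('pics/end.png',o[...,::-1])
I={c:info(c) for c in('scene','side')}
T={'wax_bar':('wax',611,90,7),'cork_block':('cork',599,-242,7),'brush':('brush',603,-74,7),'edge_guide':('guide',619,252,7),'oil_bottle':('-',436,3,0)}
for n,(b,x,y,z) in T.items():
    ms=[]
    for c in I:
        L=[o for o in outline_of(c,n) if np.hypot(*(np.array(np.nonzero(o['pixels'])).mean(1)[::-1]-proj([[x,y,z+15]],I[c])[0]))<15]
        if L: ms.append((L[0]['pixels'].astype(float),I[c]))
    if ms:
        q,f=fit(M[n],ms,(x,y,z,np.radians(90 if n=='edge_guide' else -93)));print(n,len(ms),q[:3].round(1),np.degrees(q[3]).round(),round(f,3))
E
```

```text
time: 42.5
tcp_pos: [429.3, -65.6, 212.1]
ee_rot: [[0.049, 0.999, 0.001], [0.999, -0.049, -0.0], [-0.0, 0.001, -1.0]]
ft_force: [0.4, 0.5, 0.2]
width: 63.0
grasp_force: 0.0
wax_bar 2 [611.1  88.7   5. ] -91.0 0.308
cork_block 2 [ 598.1 -247.1    3.1] -87.0 0.515
brush 2 [603.  -74.7   6.2] -92.0 0.275
edge_guide 2 [619.6 251.4   5.7] 86.0 0.115
oil_bottle 2 [436.5   2.9   0.7] -87.0 0.242
```

View pics/end.png

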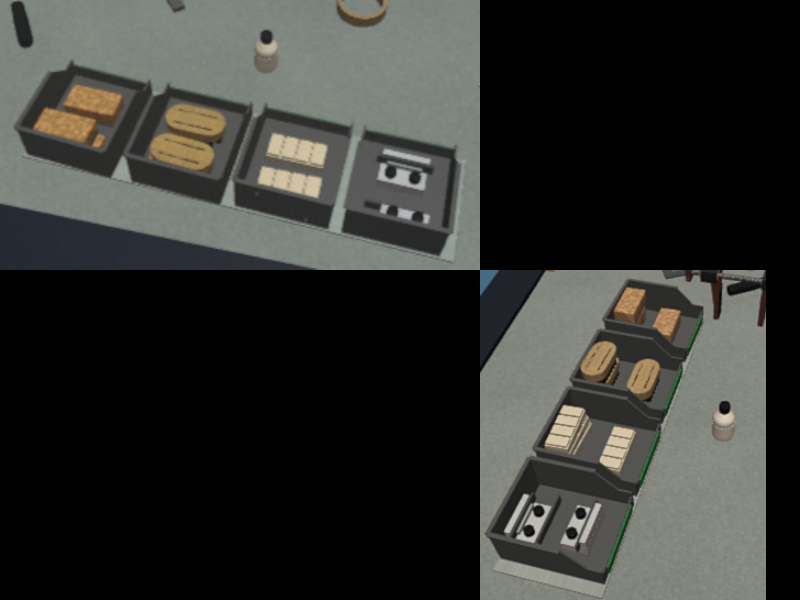

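All four lie flat on the empty floor of their own bins, the bottle stands at (265,52), and the arm is clear. Handing in.

```bash
python3 -c "
from workcell import *
print(sign_off())"
```

```text
the job is handed in; nothing more can be done
None
```

The job is handed in: the final pictures show all four things lying flat in front of the stock in their own bins, the oil bottle upright and the arm clear, at about 43 s of the 106 s limit; the sign-off gave no verdict.

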